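# Changeover at the shielded test box

## Task

Two tested radio modules lie on the bench: first set each one down (do not drop it), tag upwards, fully seated in its own nest - the module with the round tag in the pass nest, which has the round marker, the module with the bar tag in the reject nest, which has the bar marker. Then raise the sprung lid of the test box past its balance point, to about 70 degrees open (it balances at 55 degrees), and bring it back to hold it still just below the balance point, at about 47 degrees, where it would fall shut if let go. Finish while still holding the lid there with the gripper so that the next module can be loaded, and leave the screwdriver, the attenuator and the bottle alone.

Things in the scene. Friction and masses are not known exactly. Their poses are not given: they have to be found in the camera images.
- module_round: Pass module: brass block 64 x 42 x 26 mm (x, y, z), a 9 mm thick, 12 mm long connector at the middle of each end (+x and -x, 14 mm above the underside; 88 mm long in all). A flat black round tag, 34 mm across, 2 mm thick, in the middle of its top. Origin: centre of the underside; z up. About 0.12 kg, loose on the bench. Grasp it across its 42 mm width (its y).
- module_bar: Reject module: the same in everything, but its tag is a narrow black bar 36 mm (along y) x 10 mm x 2 mm.
- nest_round: Pass nest: fixed aluminium plate 126 x 62 x 5 mm (x from -42 to +84 mm) with a 72 x 50 mm (x, y) pocket for one module lengthwise, either way round. Pocket floor 5 mm above the bench; rim 6 mm wide, 11 mm above the bench, below the module's connectors. Origin: on the bench under the pocket's centre; z up. At x = +64 mm a flat black round marker, 34 mm across.
- nest_bar: Reject nest: the same plate and pocket, but its marker at x = +64 mm is a narrow black bar 36 mm (along y) x 10 mm.
- shield_box: Grey open-topped metal test box, fixed, 180 x 220 x 90 mm (x, y, z), with the sprung lid on it. Origin: centre of the underside, on the bench. Its front (with the lid's handle) looks along its own -x; the hinge runs along its y at the top of the rear (+x) edge.
- lid (a joint): Angle of the lid in rad: 0 shut, grows as the front edge goes up, stop at 1.45. A hinge spring helps: below the balance point at 0.96 (55 degrees) the lid pulls itself shut (lifting at the handle takes about 2 N when shut, 0.45 N at 0.82 rad); above it the lid pulls itself up to the stop (about 0.8 N at 1.2 rad).
- lid_hinge (a point): Point on the hinge axis, at its middle, 90 mm above the bench. Its axes turn with the lid: -x along the lid towards the handle, y along the hinge axis.
- lid_handle (a point): Middle of the handle: round steel bar, 10 mm thick, 110 mm long, parallel to the hinge, 40 mm out from the lid's front edge on an arm at each end; 220 mm along the lid from the hinge axis, 22.5 mm above the hinge when shut. 35 mm clear behind the bar: pinch it from above; it can turn between the fingers as the lid swings. Lid 180 x 220 x 45 mm, 0.95 kg.
- screwdriver: Bystander: screwdriver lying beyond the nests. Leave alone.
- attenuator: Bystander: standing round dark steel attenuator, 32 mm across, 46 mm high. Leave alone.
- bottle: Bystander: white plastic bottle, 56 mm across, 150 mm high, standing to the left of the nests. Leave alone.
Things that resemble listed ones, but are neither listed nor needed, are in the scene too. What is shaped like the module_bar but turquoise is not meant.

How it is judged:
By the outcome, as a careful person would: the job done as asked, in the order asked, and still so for the second after the job is handed in, while the arm keeps its last pose, push and grip.
It also fails if it takes over 64 s, if anything falls off the work surface, if the arm or the gripper's body presses on something with over 40 N, if the wrist force passes 120 N, or if a joint passes its speed limit or range.

## Robot

A 7-joint arm with a two-finger parallel gripper is mounted at the origin on the work surface. World frame = base frame: x ahead of the robot, y to its left, z up, the work surface at z = 0. Lengths are in m, angles in rad, forces in N, time in s.
With the tool pointing down it reaches from about 0.4 to 0.85 m from the base axis. Payload 10.4 kg.
Tool frame: the origin (TCP) lies at the very end of the fingers, on their centre line; the grasp point (between the pads) lies manip.hold_point_z behind it (manip.hold_point_z is the distance from the TCP to the grasp point, in m); z points along the fingers, y is the direction in which the jaws open and shut (so a half turn about z gives the same grasp; the last joint's range is limited). The gripper opens to 85 mm and grips with 20 to 120 N. Pads are 22 mm wide; open, the fingers measure 114 mm over their backs; the gripper's body (76 mm by 85 mm) begins 54 mm behind the grasp point. The pads swing forward as they close: fully open they stand 13 mm farther back than shut.
Start: joints at [1.101, 0.332, -0.065, 1.46, 0.022, 1.35, -0.088], TCP at [0.27, -0.564, 0.231] pointing down, gripper open.
Joint ranges: [-2.6, 2.6], [-0.5, 2.12], [-1.47, 1.34], [0.16, 2.42], [-1.27, 4.41], [0.06, 2.06], [-2.6, 2.6]. Speed limits (rad/s): [2.22, 2.22, 2.79, 2.79, 3.14, 3.14, 3.14].

## Interface

Orientations are given as a unit quaternion [x, y, z, w].
In Python, from workcell import manip gives the robot as it stands.
- The arm moves only by the tool jog_arm, never from a script. Its arguments are lists of equal length, an entry for each row: "translation": the shift along the world's x, y, z in mm, a list of three; "turn": the turn about the world's z in degrees. In form: {"translation": [[x, y, z], ...], "turn": [turn, ...]}. A call has 1 to 12 rows; each row is the pose to reach, as a shift and turn from the pose measured when the call began; what a row does not reach only later rows make up. A row lasts 1/12 s, in which the tool goes at most 41.7 mm and 7.16 degrees, less where a joint would pass 70% of its speed; a pose out of reach is approached as far as the arm can. A call with a gripper value outside its range is refused whole. "grip" is the finger opening in mm, from 0 to 85.4, set as the call begins (left out, the last holds). The fingers move at their own pace and stop on an object; "grip_force" is the grip in N (left out, the last holds). Time passes only in rows, so rows that repeat a pose let the fingers close. It gives the time, the measured TCP pose, the force and the opening at its end, in the units of the state.
- manip.get_obs(): the state, without advancing time (a new reading comes with each control period).
- manip.camera(name): name is "scene" or "top"; returns a dict with "frame" (420x560x3 uint8, red, green, blue), "mtx" (3x3 intrinsics, pixels), "k1" (the pictures are not rectified: a ray, as slopes to the right and down, at radius r is drawn at 1 + k1 r^2 times it, then the intrinsics apply), "pose" (4x4, takes a point from camera to world coordinates). Camera axes: x right, y down, z forward; pixel columns grow to the right and rows downward; lengths in m; the calibration is good to about 2 mm. A picture is of the moment at which its call begins. There is no depth.
- manip.hand_in(): hands the job in, once; it reports no verdict.
Trained networks look in a picture, given as the dict that the camera call returned (one of the last four; its "shot" number tells which), for a name from the list of things; names that differ only in an ending like _2 or _b are one class to them, and where a whole thing is asked for, a point or a joint stands for the part that bears it (a point fixed in the world has none). Each returns a list of dicts, best first, with "confidence" (0 to 1); they miss things now and then, are a little off and sometimes report something else, mostly with a low value. They report only what shows in the picture. A call takes as long as a camera call. They do not tell look-alikes from the thing itself.
- manip.outline_of(picture, label): "mask" (420x560 bool, what is visible of it) and "extent" ([left, top, right, bottom] in pixels, round what is visible of it).
- manip.pinpoint(picture, label): "at" ([column, row] in pixels: a listed point, or the origin of a listed thing).
The state is a dict: "clock": time; "joint_pos": joint angles; "joint_velocities": joint speeds; "tau": joint torques, N m; "position": TCP position; "ee_rot": TCP orientation; "ft_force": force on the tool from outside, world axes, zero at the start; "torque": the same for the moment, N m; "grip_width": opening from 0.0 (shut) to 1.0 (fully open).
Only numpy, scipy, OpenCV 4.12 (cv2) and the standard library are available. Lean on these libraries where they do the work, as an engineer would, in place of code of your own. Each camera call takes 0.05 s, during which the arm holds its last target. There are 200 camera calls.

## Working session

There is one attempt and no reset: what is moved stays moved. The work goes in short steps, Python scripts to look and compute and a tool call to move; the robot and the scene stay as the last step left them, time stands still between calls to the robot, and variables do not carry over. Pictures are saved under pics/ and viewed, about 8 in all and at most 12, crops included, and the job is handed in when it is done.

Besides the shell and the picture viewer there is one more tool, called as a command line: name --pt "numbers of a row" for each row, then --argument value for the rest. jog_arm: Moves the arm, as the interface text tells. Its arguments: {"type":"object","properties":{"translation":{"type":"array"},"turn":{"type":"array"},"grip":{"type":"number"},"grip_force":{"type":"number"}},"required":["translation","turn"]}

```bash
ls; mkdir -p pics
cat > h.py <<'E'
import numpy as np, cv2
from workcell import manip
L=['module_round','module_bar','nest_round','nest_bar','shield_box','lid_hinge','lid_handle','screwdriver','attenuator','bottle']
def ray(p,uv):
    K=p['mtx'];a=np.array([(uv[0]-K[0,2])/K[0,0],(uv[1]-K[1,2])/K[1,1]])
    s=a.copy()
    for _ in range(30): s=a/(1+p['k1']*(s@s))
    T=p['pose'];d=T[:3,:3]@np.array([s[0],s[1],1]);return T[:3,3],d
def at_z(p,uv,z):
    o,d=ray(p,uv);return o+d*(z-o[2])/d[2]
def tri(obs):
    A=np.zeros((3,3));b=np.zeros(3)
    for p,uv in obs:
        o,d=ray(p,uv);d=d/np.linalg.norm(d);M=np.eye(3)-np.outer(d,d);A+=M;b+=M@o
    return np.linalg.solve(A,b)
def proj(p,X):
    T=p['pose'];c=T[:3,:3].T@(np.asarray(X)-T[:3,3]);s=c[:2]/c[2];s=s*(1+p['k1']*(s@s))
    return s*[p['mtx'][0,0],p['mtx'][1,1]]+p['mtx'][:2,2]
def save(p,n): cv2.imwrite(f'pics/{n}.png',cv2.cvtColor(p['frame'],cv2.COLOR_RGB2BGR))
E
python3 - <<'E'
from h import *
np.set_printoptions(precision=3,suppress=True)
o=manip.get_obs();print(o['position'],o['ee_rot'],o['grip_width'],o['ft_force'],manip.hold_point_z,o['clock'])
P={}
for n in ['scene','top']:
    p=manip.camera(n);P[n]=p;save(p,n+'0');print(n,p['pose'],p['mtx'][0],p['k1'])
    for l in L:
        print(l,[(np.round(d['at'],1),round(d['confidence'],2)) for d in manip.pinpoint(p,l)][:4], [(np.round(d['extent']),round(d['confidence'],2)) for d in manip.outline_of(p,l)][:4] )
a,b=P['scene']['frame'],P['top']['frame']
E
```

```text
pics
[ 0.27  -0.563  0.231] [ 0.975  0.222 -0.    -0.001] 1.0049133206805867 [ 0.436 -0.287  0.429] 0.0187 0.0
scene [[-0.005  0.765 -0.644  1.228]
 [ 1.    -0.007 -0.016  0.088]
 [-0.017 -0.644 -0.765  0.814]
 [ 0.     0.     0.     1.   ]] [416.022   0.    281.255] -0.021541715944746416
module_round [(array([269.9, 182.3]), 0.87)] [(array([221., 255., 236., 272.]), 0.66), (array([256., 168., 282., 193.]), 0.61), (array([ 53., 152., 191., 264.]), 0.49), (array([333., 222., 373., 264.]), 0.48)]
module_bar [(array([392.3, 192. ]), 0.72), (array([357.5, 189.1]), 0.69), (array([316.1, 203.5]), 0.66)] [(array([342., 174., 368., 203.]), 0.94), (array([378., 176., 407., 201.]), 0.87), (array([303., 185., 332., 216.]), 0.62)]
nest_round [(array([276.5, 230.5]), 0.57)] [(array([265., 214., 292., 261.]), 0.7)]
nest_bar [(array([345. , 240.1]), 0.7)] [(array([332., 222., 374., 265.]), 0.82)]
shield_box [(array([132.8, 226.4]), 0.88)] [(array([ 50., 152., 188., 263.]), 0.84)]
lid_hinge [(array([105.2, 233.2]), 0.89)] [(array([ 55., 154., 180., 237.]), 0.86)]
lid_handle [(array([143.5, 158.3]), 
[... 889 characters left out ...]
, 193., 294., 236.]), 0.73)]
nest_bar [(array([227.8, 220.8]), 0.73)] [(array([217., 194., 241., 234.]), 0.86)]
shield_box [(array([405.2, 222.3]), 0.83)] [(array([367., 174., 462., 263.]), 0.69)]
lid_hinge [] [(array([372., 176., 461., 266.]), 0.88), (array([316., 176., 323., 186.]), 0.19)]
lid_handle [(array([406.8, 261. ]), 0.65), (array([320. , 184.2]), 0.61)] [(array([369., 173., 458., 267.]), 0.98)]
screwdriver [(array([248.3, 180. ]), 0.83)] [(array([244., 149., 260., 211.]), 0.81)]
attenuator [(array([316.4, 181.6]), 0.49)] [(array([364., 177., 459., 264.]), 0.67), (array([315., 176., 327., 188.]), 0.59)]
bottle [(array([150.7, 234. ]), 0.64)] [(array([130., 220., 160., 242.]), 0.6)]
```

Run:
```python
import cv2
a=cv2.imread('pics/top0.png')[140:300,120:475];cv2.imwrite('pics/c1.png',cv2.resize(a,(798,360),interpolation=cv2.INTER_CUBIC))
a=cv2.imread('pics/scene0.png')[140:330,40:480];cv2.imwrite('pics/c2.png',cv2.resize(a,(800,345),interpolation=cv2.INTER_CUBIC))
a=cv2.vconcat([cv2.resize(cv2.imread('pics/c1.png'),(800,300)),cv2.resize(cv2.imread('pics/c2.png'),(800,300))])
import numpy as np
b=cv2.imread('pics/top0.png')[180:295,160:310];b=cv2.resize(b,(391,300),interpolation=cv2.INTER_CUBIC)
c=cv2.imread('pics/scene0.png')[165:275,245:415];c=cv2.resize(c,(409,300),interpolation=cv2.INTER_CUBIC)
d=cv2.hconcat([b,c]); e=cv2.resize(cv2.imread('pics/c2.png'),(696,300))
e=cv2.copyMakeBorder(e,0,0,0,104,0); cv2.imwrite('pics/v1.png',cv2.vconcat([d,e]))
```

```text
(no output)
```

View pics/v1.png

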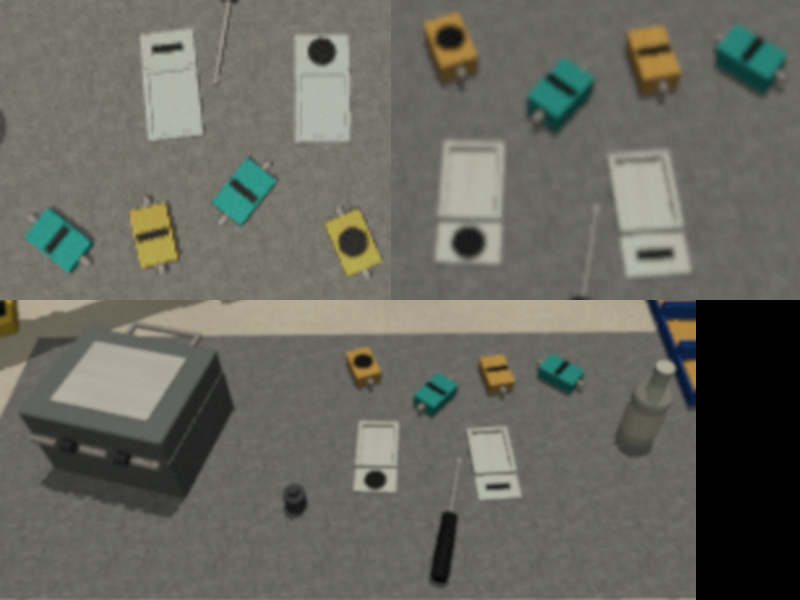

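```bash
cat >> h.py <<'E'
def rect(p,z,x0,x1,y0,y1,s=1e-3):
    # image rows: x decreasing down (x1 at top), cols: y decreasing to the right
    xs=np.arange(x1,x0,-s);ys=np.arange(y1,y0,-s)
    X,Y=np.meshgrid(xs,ys,indexing='ij');W=np.stack([X,Y,np.full_like(X,z)],-1)
    T=p['pose'];c=(W-T[:3,3])@T[:3,:3];q=c[...,:2]/c[...,2:];q=q*(1+p['k1']*(q**2).sum(-1,keepdims=True))
    u=(q[...,0]*p['mtx'][0,0]+p['mtx'][0,2]).astype(np.float32);v=(q[...,1]*p['mtx'][1,1]+p['mtx'][1,2]).astype(np.float32)
    return cv2.remap(p['frame'],u,v,cv2.INTER_CUBIC)
E
cat > m.py <<'E'
from h import *
np.set_printoptions(precision=4,suppress=True)
def blob_in(p,box):   # dark blob centroid, weighted by darkness
    l,t,r,b=box
P={n:manip.camera(n) for n in ('top','scene')}
# rough positions from top pixels
R={'module_round':((295.8,272.4),.028),'module_bar':((218.7,270),.028),'nest_round':((160+321/2.607,180+51/2.607),.005),'nest_bar':((160+167/2.607,180+48/2.607),.005)}
tiles=[]
for k,(uv,z) in R.items():
    X=at_z(P['top'],uv,z);obs=[];res={}
    for n,p in P.items():
        x0,y1=X[0]-.03,X[1]+.03
        g=cv2.cvtColor(rect(p,z,X[0]-.03,X[0]+.03,X[1]-.03,X[1]+.03),cv2.COLOR_RGB2GRAY).astype(np.uint8)
        th=(float(np.percentile(g,3))+float(np.percentile(g,70)))/2
        m=(g<th).astype(np.uint8);nn,lab,st,ce=cv2.connectedComponentsWithStats(m)
        d=np.linalg.norm(ce[1:]-30,axis=1);d[st[1:,4]<80]=99;i=1+np.argmin(d)
        c=ce[i];W=np.array([X[0]+.03-c[1]*1e-3,X[1]+.03-c[0]*1e-3,z])
        (cx,cy),(w,h),a=cv2.minAreaRect(np.argwhere(lab==i)[:,::-1].astype(np.int32))
        obs.append((p,proj(p,W)));res[n]=W
        print(k,n,W,'area',st[i,4],'rect',round(w),round(h),round(a))
        t=rect(p,z,X[0]-.09,X[0]+.05,X[1]-.07,X[1]+.07);cv2.imwrite
        tiles.append(cv2.cvtColor(t[:140,:140],cv2.COLOR_RGB2BGR))
    print('  tri',tri(obs))
big=cv2.vconcat([cv2.hconcat(tiles[0::2]),cv2.hconcat(tiles[1::2])])
cv2.imwrite('pics/v2.png',cv2.resize(big,(800,400)))
for (n,l) in [('scene','lid_handle'),('scene','lid_hinge'),('scene','shield_box'),('top','lid_handle'),('top','shield_box')]:
    for d in manip.pinpoint(P[n],l)[:1]: print(n,l,d['at'],at_z(P[n],d['at'],{'lid_handle':.1125,'lid_hinge':.09,'shield_box':0}[l]))
a=[manip.pinpoint(P[n],'lid_handle')[0]['at'] for n in P]; print('handle tri',tri(list(zip(P.values(),a))))
for n in P: cv2.imwrite(f'pics/lid_{n}.png',cv2.cvtColor(rect(P[n],.1125,.1,.5,-.5,-.1),cv2.COLOR_RGB2BGR))
E
python3 m.py
```

```text
module_round top [0.4622 0.0362 0.028 ] area 796 rect 31 30 90
module_round scene [0.4631 0.0393 0.028 ] area 738 rect 30 29 90
  tri [0.4622 0.0377 0.0271]
module_bar top [0.4819 0.2431 0.028 ] area 707 rect 56 49 30
module_bar scene [0.4871 0.2451 0.028 ] area 936 rect 52 43 10
  tri [0.4825 0.2449 0.023 ]
nest_round top [0.6844 0.059  0.005 ] area 800 rect 31 30 45
nest_round scene [0.6843 0.0615 0.005 ] area 770 rect 31 30 90
  tri [0.6843 0.0603 0.005 ]
nest_bar top [0.6977 0.2377 0.005 ] area 327 rect 10 36 90
nest_bar scene [0.6974 0.2404 0.005 ] area 348 rect 10 34 90
  tri [0.6977 0.239  0.0054]
scene lid_handle [144.2, 156.9] [ 0.4671 -0.2683  0.1125]
scene lid_hinge [356.3, 191.2] [0.5678 0.249  0.09  ]
scene shield_box [131.9, 226.1] [ 0.5973 -0.3012  0.    ]
top lid_handle [408.0, 260.4] [ 0.4711 -0.2671  0.1125]
top shield_box [405.4, 219.8] [ 0.6034 -0.3054  0.    ]
handle tri [ 0.4709 -0.2663  0.1159]
```

View pics/v2.png

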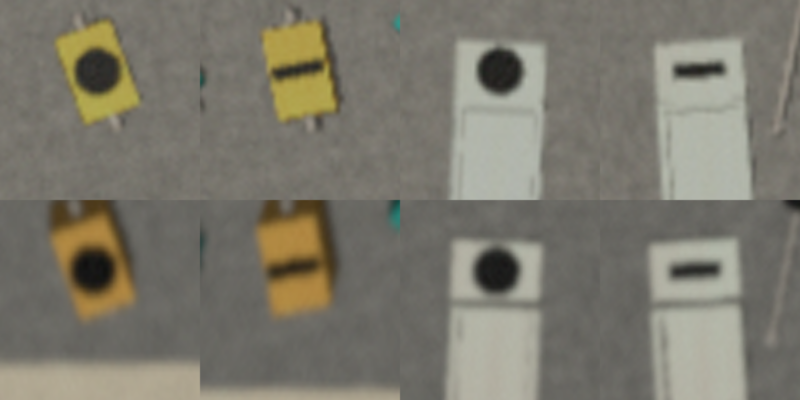

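```bash
cat > m2.py <<'E'
from h import *
np.set_printoptions(precision=4,suppress=True)
P={n:manip.camera(n) for n in ('top','scene')}
C={'module_round':(.462,.0377),'module_bar':(.482,.244),'nest_round':(.665,.060),'nest_bar':(.677,.240)}
for k,(x,y) in C.items():
    for n,p in P.items():
        nest=k[0]=='n';r=.11 if nest else .05;z=.005 if nest else .026
        f=rect(p,z,x-r,x+r,y-r*.6,y+r*.6);hsv=cv2.cvtColor(f,cv2.COLOR_RGB2HSV)
        V=hsv[...,2].astype(int)
        if nest: m=(V>np.median(V)+ (np.percentile(V,97)-np.median(V))*.5)
        else:
            m=(hsv[...,1]>110)&(hsv[...,0]<40)&(V>(np.percentile(V,97)*.62))
        m=cv2.morphologyEx(m.astype(np.uint8),cv2.MORPH_OPEN,np.ones((13,13)))
        nn,lab,st,ce=cv2.connectedComponentsWithStats(m);i=1+np.argmax(st[1:,4])
        cnt=max(cv2.findContours((lab==i).astype(np.uint8),cv2.RETR_EXTERNAL,cv2.CHAIN_APPROX_NONE)[0],key=len)
        (cx,cy),(w,h),a=cv2.minAreaRect(cnt);bx=cv2.boxPoints(((cx,cy),(w,h),a))
        e=max([bx[1]-bx[0],bx[2]-bx[1]],key=np.linalg.norm);d=np.array([-e[1],-e[0]]);d*=np.sign(d[0])
        print(k,n,'centre',np.array([x+r-cy*1e-3,y+r*.6-cx*1e-3]),'size',round(w,1),round(h,1),'yaw',round(np.degrees(np.arctan2(d[1],d[0])),1))
        if k=='module_bar':
            g=V[30:70,10:50].astype(float);w_=np.clip(np.percentile(g,60)*.55-g,0,None);w_[hsv[30:70,10:50,2]>80]*=1
            mm=(g<np.percentile(g,60)*.5).astype(np.uint8);nn,lab,st,ce=cv2.connectedComponentsWithStats(mm);j=1+np.argmax(st[1:,4])
            print('  bar',x+r-(ce[j][1]+30)*1e-3,y+r*.6-(ce[j][0]+10)*1e-3,st[j])
t=[cv2.imread(f'pics/lid_{n}.png') for n in P];cv2.imwrite('pics/v3.png',cv2.hconcat(t))
E
python3 m2.py
```

```text
module_round top centre [0.4839 0.0444] size 20.1 41.7 yaw -74.4
module_round scene centre [0.4854 0.0461] size 23.2 42.3 yaw -77.5
module_bar top centre [0.463  0.2525] size 30.0 41.0 yaw -180.0
  bar 0.4823417721518988 0.2522974683544304 [  0  15  25  11 158]
module_bar scene centre [0.5005 0.2575] size 33.0 33.0 yaw -180.0
  bar 0.4815824175824176 0.2556923076923077 [ 0 18 19  7 91]
nest_round top centre [0.6422 0.0605] size 62.3 124.5 yaw -2.2
nest_round scene centre [0.622 0.064] size 72.0 64.0 yaw 0.0
nest_bar top centre [0.6428 0.2344] size 100.0 62.3 yaw 4.1
nest_bar scene centre [0.6357 0.238 ] size 73.3 62.2 yaw 3.4
```

View pics/v3.png

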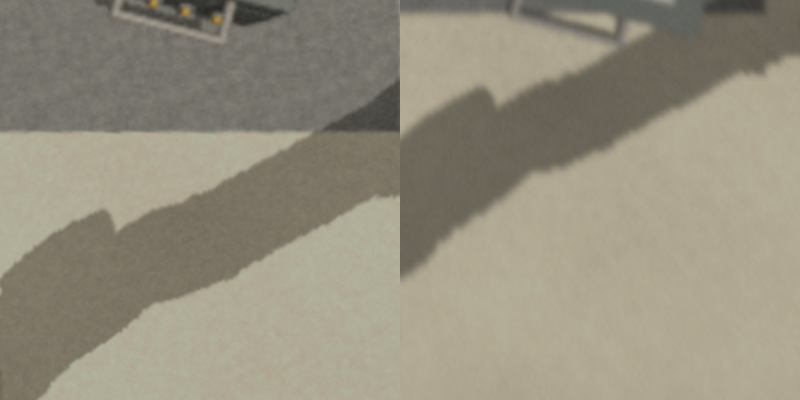

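```bash
cat > m3.py <<'E'
from h import *
np.set_printoptions(precision=4,suppress=True)
P={n:manip.camera(n) for n in ('top','scene')}
def rc(m,x1,y1):
    nn,lab,st,ce=cv2.connectedComponentsWithStats(m);i=1+np.argmax(st[1:,4])
    cnt=max(cv2.findContours((lab==i).astype(np.uint8),cv2.RETR_EXTERNAL,cv2.CHAIN_APPROX_NONE)[0],key=len)
    (cx,cy),(w,h),a=cv2.minAreaRect(cnt);bx=cv2.boxPoints(((cx,cy),(w,h),a))
    e=max([bx[1]-bx[0],bx[2]-bx[1]],key=np.linalg.norm);d=np.array([-e[1],-e[0]]);d=d if d[0]>0 else -d
    return 'centre',np.array([x1-cy*1e-3,y1-cx*1e-3]),'size',round(w,1),round(h,1),'yaw',round(np.degrees(np.arctan2(d[1],d[0])),1)
tiles=[]
for k,uv in (('module_round',(295.8,272.4)),('module_bar',(218.7,270))):
    X=at_z(P['top'],uv,.026);print(k,X)
    for n,p in P.items():
        f=rect(p,.026,X[0]-.055,X[0]+.055,X[1]-.045,X[1]+.045);f=f[:110,:90]
        hsv=cv2.cvtColor(f,cv2.COLOR_RGB2HSV);V=hsv[...,2]
        m=((hsv[...,1]>100)&(hsv[...,0]<38)&(V>90)).astype(np.uint8)
        m=cv2.morphologyEx(m,cv2.MORPH_OPEN,np.ones((5,5)))
        print(' ',n,*rc(cv2.morphologyEx(cv2.copyMakeBorder(m,40,40,40,40,cv2.BORDER_CONSTANT),cv2.MORPH_CLOSE,np.ones((15,15))),X[0]+.095,X[1]+.085))
        d=(V<75).astype(np.uint8)&cv2.morphologyEx(m,cv2.MORPH_CLOSE,np.ones((37,37)))
        print('   tag',*rc(d,X[0]+.055,X[1]+.045))
        tiles+=[cv2.cvtColor(f,cv2.COLOR_RGB2BGR),cv2.merge([m*255,m*0,d*255])]
cv2.imwrite('pics/v4.png',cv2.resize(cv2.vconcat([cv2.hconcat(tiles[:4]),cv2.hconcat(tiles[4:])]),(720,440)))
for k,(x,y) in {'nest_round':(.645,.060),'nest_bar':(.655,.237)}.items():
    p=P['top'];f=rect(p,.005,x-.11,x+.11,y-.06,y+.06);V=cv2.cvtColor(f,cv2.COLOR_RGB2HSV)
    m=((V[...,2]>150)).astype(np.uint8);m=cv2.morphologyEx(m,cv2.MORPH_OPEN,np.ones((7,7)));m=cv2.copyMakeBorder(m,40,40,40,40,cv2.BORDER_CONSTANT)
    m=cv2.morphologyEx(m,cv2.MORPH_CLOSE,np.ones((37,37)));print(k,np.percentile(V[...,2],[10,50,90]),*rc(m,x+.15,y+.10))
cv2.imwrite('pics/lt.png',cv2.cvtColor(rect(P['top'],.1125,.42,.82,-.5,-.1),cv2.COLOR_RGB2BGR))
cv2.imwrite('pics/ls.png',cv2.cvtColor(rect(P['scene'],.1125,.42,.82,-.5,-.1),cv2.COLOR_RGB2BGR))
cv2.imwrite('pics/v5.png',cv2.hconcat([cv2.imread('pics/lt.png'),cv2.imread('pics/ls.png')]))
E
python3 m3.py
```

```text
module_round [0.462 0.034 0.026]
  top centre [0.4623 0.0366] size 65.3 43.1 yaw 20.2
   tag centre [0.4627 0.0365] size 28.2 28.8 yaw -7.1
  scene centre [0.4656 0.0385] size 69.5 45.3 yaw 20.2
   tag centre [0.4605 0.039 ] size 27.0 28.0 yaw 90.0
module_bar [0.48   0.2548 0.026 ]
  top centre [0.4808 0.2551] size 66.0 44.0 yaw 11.1
   tag centre [0.4815 0.2567] size 5.3 32.6 yaw -78.7
  scene centre [0.4845 0.2586] size 69.6 45.5 yaw 11.0
   tag centre [0.4806 0.2608] size 6.2 30.8 yaw -79.4
nest_round [115. 121. 181.] centre [0.642  0.0606] size 62.8 124.7 yaw -2.4
nest_bar [115. 121. 181.] centre [0.655  0.2349] size 125.5 62.5 yaw 3.5
```

View pics/v5.png

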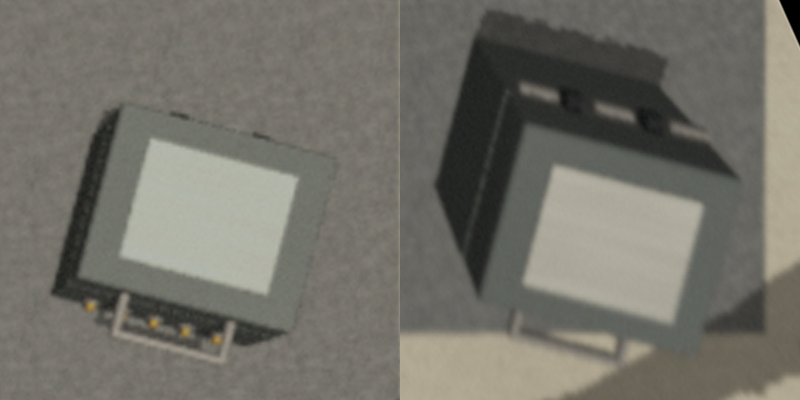

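jog_arm --pt "80 300 20" --pt "120 450 20" --pt "150 500 20" --pt "150 500 20" --pt "192 601 0" --pt "192 601 0" --pt "192 601 0" --pt "192 601 -50" --pt "192 601 -80" --pt "192 601 -80" --pt "192 601 -80" --pt "192 601 -80" --turn '[0,0,0,-5.5,-5.5,-5.5,-5.5,-5.5,-5.5,-5.5,-5.5,-5.5]' --grip 64 --grip_force 40

```text
clock: 3.75
position: [0.4191, -0.0911, 0.1874]
ee_rot: [0.985, 0.174, 0.0, 0.001]
ft_force: [1.6, -0.5, -0.9]
grip_width: 0.751
```

jog_arm --pt "21 65 -20" --pt "43 129 -40" --pt "43 129 -70" --pt "43 129 -100" --pt "43 129 -127" --pt "43 129 -127" --pt "43 129 -127" --turn '[0,0,0,0,0,0,0]'

```text
clock: 4.33
position: [0.4607, 0.0382, 0.0595]
ee_rot: [0.985, 0.175, -0.002, -0.0]
ft_force: [0.4, 0.0, 1.5]
grip_width: 0.749
```

Run:
```python
from h import *
np.set_printoptions(precision=4,suppress=True)
o=manip.get_obs();print(o['clock'],o['position'],o['ee_rot'])
P=[manip.camera(n) for n in('top','scene')]
t=[]
for p in P:
    c=proj(p,[.462,.038,.03]).astype(int);f=p['frame'][c[1]-50:c[1]+50,c[0]-66:c[0]+66]
    t.append(cv2.resize(cv2.cvtColor(f,cv2.COLOR_RGB2BGR),(396,300),interpolation=cv2.INTER_CUBIC)); print(c, proj(p,o['position']))
cv2.imwrite('pics/v6.png',cv2.hconcat(t))
```

```text
4.3333 [0.4607 0.0382 0.0595] [ 0.9846  0.175  -0.0015 -0.0003]
[294 272] [294.7346 271.9748]
[268 177] [268.2274 169.1495]
```

View pics/v6.png

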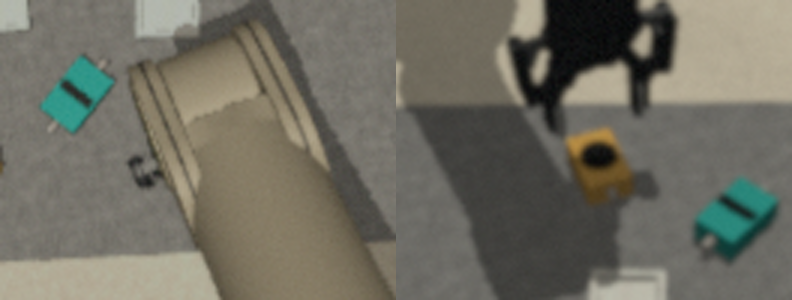

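jog_arm --pt "1 0 -20" --pt "1 0 -38" --pt "1 0 -47" --pt "1 0 -50" --pt "1 0 -50" --turn '[0,0,0,0,0]'

```text
clock: 4.85
position: [0.4647, 0.0367, 0.0133]
ee_rot: [0.985, 0.174, 0.002, 0.001]
ft_force: [0.0, 0.2, -0.1]
grip_width: 0.75
```

jog_arm --pt "0 0 0" --pt "0 0 0" --pt "0 0 0" --pt "0 0 0" --pt "0 0 0" --pt "0 0 0" --turn '[0,0,0,0,0,0]' --grip 30

```text
clock: 5.35
position: [0.4658, 0.0365, 0.0149]
ee_rot: [0.985, 0.173, 0.003, 0.002]
ft_force: [-2.0, 0.1, 9.4]
grip_width: 0.482
```

jog_arm --pt "0 0 15" --pt "0 0 40" --pt "0 0 70" --pt "40 7 80" --pt "80 14 80" --pt "120 21 80" --pt "158 26 80" --pt "158 26 80" --pt "158 26 80" --pt "158 26 80" --turn '[0,0,0,-6,-12,-18,-22.3,-22.3,-22.3,-22.3]'

```text
clock: 6.18
position: [0.6233, 0.0628, 0.0949]
ee_rot: [1.0, -0.02, 0.002, 0.002]
ft_force: [0.0, 0.4, -1.5]
grip_width: 0.477
```

```bash
cat > look.py <<'E'
import sys
from h import *
np.set_printoptions(precision=4,suppress=True)
o=manip.get_obs();q=o['ee_rot'];print(o['clock'],o['position'],'ang',2*np.degrees(np.arctan2(q[1],q[0])),o['ft_force'],o['grip_width'])
name=sys.argv[1];X=np.array(eval(sys.argv[2]));t=[]
for n in('top','scene'):
    p=manip.camera(n)
    c=proj(p,X).astype(int);f=p['frame'][max(0,c[1]-45):c[1]+45,c[0]-60:c[0]+60]
    t.append(cv2.resize(cv2.cvtColor(f,cv2.COLOR_RGB2BGR),(400,300),interpolation=cv2.INTER_CUBIC)); print(n,c,'tcp',proj(p,o['position']))
cv2.imwrite(f'pics/{name}.png',t[1] if len(sys.argv)>3 else cv2.hconcat(t))
E
python3 look.py v7 '[.621,.063,.05]'
```

```text
6.1833 [0.6233 0.0628 0.0949] ang -2.267012356143726 [ 0.0263  0.379  -1.4876] 0.47737316125170937
top [282 216] tcp [282.9167 212.8796]
scene [277 220] tcp [276.6918 208.5322]
```

View pics/v7.png

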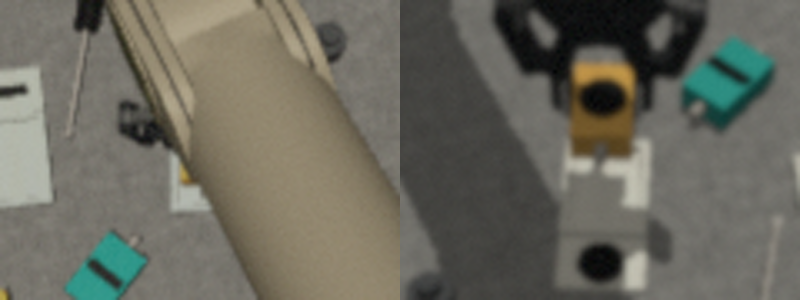

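Run:
```python
from h import *
p=manip.camera('scene');X=at_z(p,(277.6,204.4),.108);print(X)
f=rect(p,.108,X[0]-.05,X[0]+.04,X[1]-.03,X[1]+.03);V=f.max(-1)
m=(V<70).astype(np.uint8);n,l,s,c=cv2.connectedComponentsWithStats(m)
for i in range(1,n):
    if s[i,4]>100: print(s[i],X[0]+.04-c[i][1]*1e-3,X[1]+.03-c[i][0]*1e-3)
```

```text
[0.6222383  0.06514214 0.108     ]
[ 15  25  33  32 778] 0.621626471956804 0.06404702757957405
[   0   29   60   62 1244] 0.5962535704615031 0.06860838120293017
```

jog_arm --pt "0 0 -25" --pt "0 0 -45" --pt "0 0 -58" --pt "0 0 -65" --pt "0 0 -69" --pt "0 0 -72" --pt "0 0 -73" --pt "0 0 -73" --turn '[0,0,0,0,0,0,0,0]'

```text
clock: 7.0
position: [0.6235, 0.0623, 0.0231]
ee_rot: [1.0, -0.02, 0.003, 0.002]
ft_force: [-0.3, 0.3, -1.1]
grip_width: 0.478
```

jog_arm --pt "0 0 -1" --pt "0 0 -2" --pt "0 0 -3" --pt "0 0 -4" --pt "0 0 -4.5" --pt "0 0 -4.5" --turn '[0,0,0,0,0,0]'

```text
clock: 7.5
position: [0.6238, 0.0623, 0.0199]
ee_rot: [1.0, -0.02, 0.003, 0.003]
ft_force: [-5.6, -1.0, 12.0]
grip_width: 0.475
```

jog_arm --pt "0 0 0" --pt "0 0 0" --pt "0 0 0" --pt "0 0 0" --pt "0 0 2" --pt "0 0 20" --pt "0 0 50" --pt "0 0 80" --pt "0 0 80" --pt "0 0 80" --turn '[0,0,0,0,0,0,0,0,0,0]' --grip 64

```text
clock: 8.33
position: [0.625, 0.0625, 0.1019]
ee_rot: [1.0, -0.02, 0.005, 0.002]
ft_force: [0.4, 0.2, -0.7]
grip_width: 0.751
```

jog_arm --pt "-24 32 0" --pt "-48 65 0" --pt "-72 98 0" --pt "-96 130 0" --pt "-120 162 0" --pt "-144 195 0" --pt "-144 195 -15" --pt "-144 195 -35" --pt "-144 195 -45" --pt "-144 195 -45" --pt "-144 195 -45" --turn '[2,4,6,8,10,12,13.4,13.4,13.4,13.4,13.4]'

```text
clock: 9.25
position: [0.4806, 0.2569, 0.0562]
ee_rot: [0.995, 0.096, 0.004, 0.002]
ft_force: [0.3, 0.2, -0.1]
grip_width: 0.745
```

```bash
python3 look.py v8 '[.54,.16,.03]'
python3 - <<'E'
import cv2
from h import *
p=manip.camera('scene');f=p['frame'][150:270,240:400]
cv2.imwrite('pics/v8.png',cv2.resize(cv2.cvtColor(f,cv2.COLOR_RGB2BGR),(800,600),interpolation=cv2.INTER_CUBIC))
E
```

```text
9.25 [0.4806 0.2569 0.0562] ang 11.028694292718152 [ 0.3008  0.1817 -0.135 ] 0.7454595439190265
top [250 247] tcp [216.4582 268.9009]
scene [316 199] tcp [353.985  174.8428]
```

View pics/v8.png

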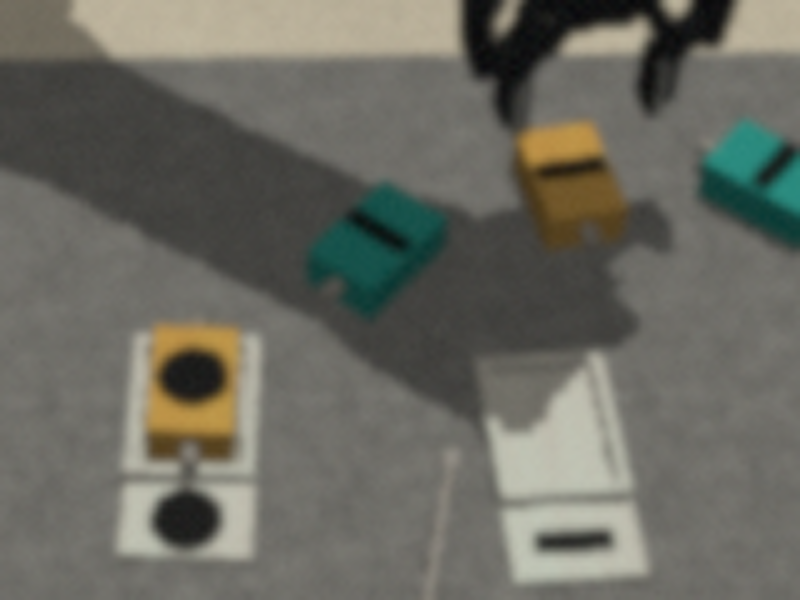

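jog_arm --pt "0 0 -20" --pt "0 0 -35" --pt "0 0 -42" --pt "-1 0 -45" --pt "-1 0 -45" --turn '[0,0,0,0,0]'

```text
clock: 9.82
position: [0.4805, 0.2576, 0.0127]
ee_rot: [0.995, 0.096, 0.006, 0.002]
ft_force: [-0.2, 0.7, 0.1]
grip_width: 0.748
```

jog_arm --pt "0 0 0" --pt "0 0 0" --pt "0 0 0" --pt "0 0 0" --pt "0 0 0" --pt "0 0 0" --turn '[0,0,0,0,0,0]' --grip 30

```text
clock: 10.32
position: [0.4811, 0.258, 0.0139]
ee_rot: [0.995, 0.096, 0.007, 0.001]
ft_force: [-0.9, -1.0, 6.2]
grip_width: 0.476
```

jog_arm --pt "0 0 15" --pt "0 0 40" --pt "0 0 70" --pt "40 -6 80" --pt "80 -12 80" --pt "120 -18 80" --pt "153 -23 80" --pt "153 -23 80" --pt "153 -23 80" --pt "153 -23 80" --turn '[0,0,0,-2,-4,-6,-7.5,-7.5,-7.5,-7.5]'

```text
clock: 11.15
position: [0.6335, 0.2355, 0.0937]
ee_rot: [0.999, 0.031, 0.006, 0.002]
ft_force: [-0.3, 0.2, -1.0]
grip_width: 0.479
```

Run:
```python
from h import *
o=manip.get_obs();X=o['position']+np.array([0,0,.0141]);q=o['ee_rot'];print(o['position'],2*np.degrees(np.arctan2(q[1],q[0])))
p=manip.camera('scene')
f=rect(p,X[2],X[0]-.04,X[0]+.04,X[1]-.035,X[1]+.035);V=f.max(-1)
m=(V<70).astype(np.uint8);n,l,s,c=cv2.connectedComponentsWithStats(m)
for i in range(1,n):
    if s[i,4]>60: print(s[i],X[0]+.04-c[i][1]*1e-3,X[1]+.035-c[i][0]*1e-3)
cv2.imwrite('pics/v9.png',cv2.resize(cv2.cvtColor(f,cv2.COLOR_RGB2BGR),None,fx=5,fy=5))
```

```text
[0.63346147 0.23549879 0.09370914] 3.565203737971963
[   0   27   70   54 1875] 0.6195249396588889 0.23142625400048905
```

Run:
```python
from h import *
X=manip.get_obs()['position']+np.array([0,0,.0141])
p=manip.camera('scene');f=rect(p,X[2],X[0]-.04,X[0]+.04,X[1]-.010,X[1]+.010);V=f.max(-1).astype(int)
prof=V.mean(1);print([(round((.04-i*1e-3)*1e3),int(v)) for i,v in enumerate(prof)][20:62:1])
```

```text
[(20, 116), (19, 116), (18, 116), (17, 117), (16, 117), (15, 117), (14, 117), (13, 116), (12, 114), (11, 112), (10, 106), (9, 98), (8, 91), (7, 78), (6, 65), (5, 54), (4, 42), (3, 31), (2, 26), (1, 27), (0, 32), (-1, 43), (-2, 59), (-3, 73), (-4, 87), (-5, 106), (-6, 119), (-7, 131), (-8, 146), (-9, 154), (-10, 163), (-11, 172), (-12, 178), (-13, 182), (-14, 188), (-15, 190), (-16, 192), (-17, 193), (-18, 193), (-19, 192), (-20, 191), (-21, 190)]
```

jog_arm --pt "-1 0 -25" --pt "-1 0 -45" --pt "-1 0 -58" --pt "-1 0 -65" --pt "-1 0 -69" --pt "-1 0 -71" --pt "-1 0 -72" --pt "-1 0 -72" --turn '[0,0,0,0,0,0,0,0]'

```text
clock: 11.92
position: [0.6325, 0.236, 0.023]
ee_rot: [0.999, 0.032, 0.007, 0.002]
ft_force: [-0.7, 0.2, -2.1]
grip_width: 0.476
```

jog_arm --pt "0 0 -1" --pt "0 0 -2" --pt "0 0 -3" --pt "0 0 -4" --pt "0 0 -4.5" --pt "0 0 -4.5" --turn '[0,0,0,0,0,0]'

```text
clock: 12.42
position: [0.6326, 0.2361, 0.019]
ee_rot: [0.999, 0.032, 0.007, 0.002]
ft_force: [-2.0, -0.9, 4.5]
grip_width: 0.476
```

jog_arm --pt "0 0 0" --pt "0 0 0" --pt "0 0 0" --pt "0 0 0" --pt "0 0 2" --pt "0 0 20" --pt "0 0 50" --pt "0 0 85" --pt "0 0 125" --pt "0 0 160" --pt "-10 -30 180" --pt "-20 -60 180" --turn '[0,0,0,0,0,0,0,0,0,0,5,10]' --grip 64

```text
clock: 13.42
position: [0.6138, 0.1789, 0.2047]
ee_rot: [0.992, 0.122, 0.011, -0.0]
ft_force: [1.1, -0.3, -0.4]
grip_width: 0.751
```

jog_arm --pt "-15 -41 0" --pt "-30 -80 0" --pt "-44 -120 0" --pt "-58 -160 0" --pt "-72 -200 0" --pt "-86 -240 0" --pt "-100 -280 0" --pt "-112 -320 0" --pt "-124 -360 0" --pt "-134 -400 0" --pt "-139 -430 0" --pt "-139 -440 0" --turn '[5,10,15,20,25,30,35,40,45,50,56,62]' --grip 34

```text
clock: 14.42
position: [0.4721, -0.2676, 0.2046]
ee_rot: [0.788, 0.615, 0.008, -0.005]
ft_force: [-1.2, -0.9, 0.4]
grip_width: 0.398
```

Run:
```python
from h import *
o=manip.get_obs();q=o['ee_rot'];print(o['clock'],o['position'],2*np.degrees(np.arctan2(q[1],q[0])),o['grip_width'],o['ft_force'])
p=manip.camera('scene');t=manip.camera('top')
a=cv2.resize(p['frame'][130:270,60:400],(800,329),interpolation=cv2.INTER_CUBIC);b=cv2.resize(t['frame'][170:285,195:475],(655,269),interpolation=cv2.INTER_CUBIC)
b=cv2.copyMakeBorder(b,0,0,0,145,cv2.BORDER_CONSTANT)
cv2.imwrite('pics/v9.png',cv2.cvtColor(cv2.vconcat([a,b]),cv2.COLOR_RGB2BGR))
```

```text
14.4167 [ 0.47211869 -0.26759516  0.20459587] 75.90474636505634 0.39821016398563414 [-1.19953564 -0.94391942  0.42481119]
```

View pics/v9.png

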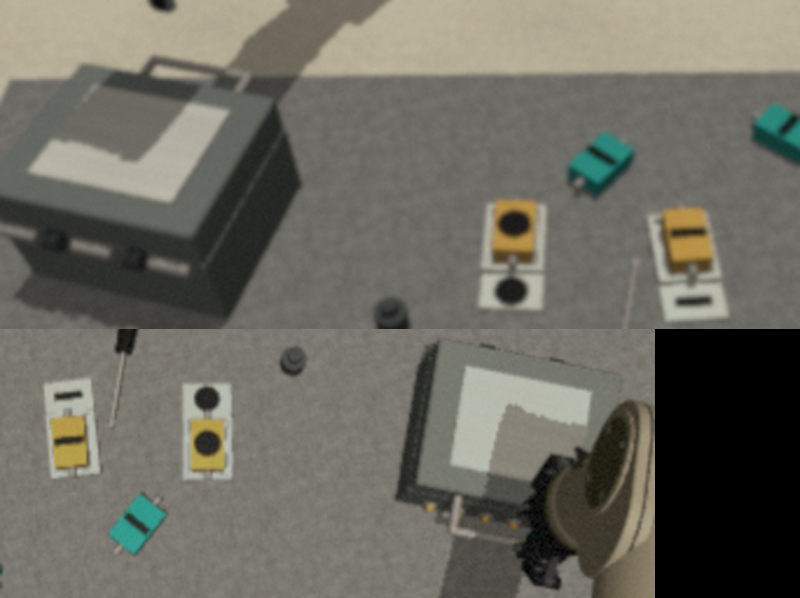

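jog_arm --pt "1 -1 -20" --pt "1 -1 -40" --pt "1 -1 -55" --pt "1 -1 -60" --pt "1 -1 -60" --pt "1 -1 -60" --turn '[0,0,0,0,0,0]'

```text
clock: 15.02
position: [0.4755, -0.264, 0.1453]
ee_rot: [0.788, 0.615, 0.009, -0.006]
ft_force: [0.5, 0.3, -0.1]
grip_width: 0.397
```

Run:
```python
from h import *
o=manip.get_obs();q=o['ee_rot'];print(o['clock'],o['position'],2*np.degrees(np.arctan2(q[1],q[0])),o['grip_width'],o['ft_force'])
p=manip.camera('scene');t=manip.camera('top')
print(proj(p,o['position']),proj(p,[.4735,-.269,.1125]))
a=cv2.resize(p['frame'][110:190,90:200],(412,300),interpolation=cv2.INTER_CUBIC);b=cv2.resize(t['frame'][220:300,355:460],(388,300),interpolation=cv2.INTER_CUBIC)
cv2.imwrite('pics/v10.png',cv2.cvtColor(cv2.hconcat([a,b]),cv2.COLOR_RGB2BGR))
```

```text
15.0167 [ 0.47548275 -0.26402248  0.14528913] 75.95373419819302 0.3974679399293728 [ 0.52523193  0.25934387 -0.14163659]
[141.568225   149.22917474] [143.35312576 158.66014704]
```

View pics/v10.png

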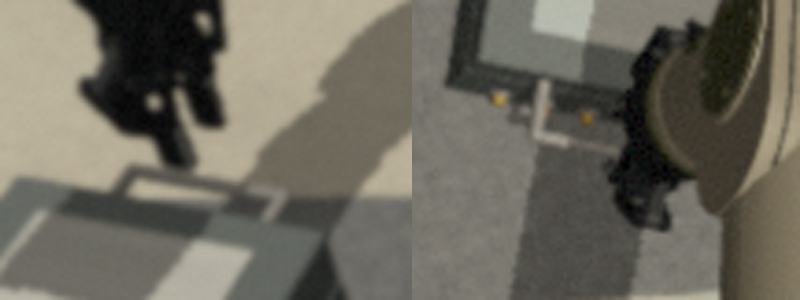

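jog_arm --pt "-1 -3 -15" --pt "-1 -3 -28" --pt "-1 -3 -40" --pt "-1 -3 -47" --pt "-1 -3 -51" --pt "-1 -3 -51" --pt "-1 -3 -51" --turn '[0,0,0,0,0,0,0]'

```text
clock: 15.7
position: [0.4748, -0.2675, 0.0949]
ee_rot: [0.788, 0.615, 0.01, -0.005]
ft_force: [-0.2, -0.0, -0.2]
grip_width: 0.396
```

jog_arm --pt "0 0 0" --pt "0 0 0" --pt "0 0 0" --pt "0 0 0" --pt "0 0 0" --pt "0 0 0" --turn '[0,0,0,0,0,0]' --grip 2

```text
clock: 16.2
position: [0.4744, -0.2675, 0.095]
ee_rot: [0.788, 0.615, 0.009, -0.005]
ft_force: [-4.1, 1.9, 4.1]
grip_width: 0.099
```

jog_arm --pt "1 0 5" --pt "1 0 10" --pt "2 -0.5 15" --pt "3 -0.7 20" --pt "5 -1.2 28" --pt "7 -1.7 38" --pt "7 -1.7 38" --turn '[0,0,0,0,0,0,0]'

```text
clock: 16.78
position: [0.4817, -0.2693, 0.1352]
ee_rot: [0.788, 0.615, 0.009, -0.005]
ft_force: [-5.9, 1.3, -1.1]
grip_width: 0.104
```

jog_arm --pt "2.5 -0.6 7" --pt "5.6 -1.4 16" --pt "9 -2.3 25" --pt "13 -3.3 34" --pt "17 -4.3 42" --pt "22 -5.5 51" --pt "27 -6.7 59" --pt "32 -8 67" --pt "38 -9.5 74.5" --pt "44 -11 82" --pt "50 -12.5 89" --pt "56 -14 96" --turn '[0,0,0,0,0,0,0,0,0,0,0,0]'

```text
clock: 17.78
position: [0.5371, -0.284, 0.2338]
ee_rot: [0.789, 0.615, 0.008, -0.005]
ft_force: [-9.6, -0.5, 5.1]
grip_width: 0.098
```

jog_arm --pt "-1 0.2 2" --pt "5.3 -1.3 8.4" --pt "12.3 -3.1 14.7" --pt "19.6 -4.9 20.8" --pt "27.2 -6.8 26.5" --pt "35 -8.7 31.9" --pt "35 -8.7 31.9" --turn '[0,0,0,0,0,0,0]'

```text
clock: 18.37
position: [0.5744, -0.2938, 0.266]
ee_rot: [0.789, 0.615, 0.009, -0.004]
ft_force: [6.8, -5.8, -13.4]
grip_width: 0.093
```

Run:
```python
from h import *
np.set_printoptions(precision=4,suppress=True)
o=manip.get_obs();q=o['ee_rot'];print(o['clock'],o['position'],2*np.degrees(np.arctan2(q[1],q[0])),o['grip_width'],o['ft_force'],o['torque'])
p=manip.camera('scene');t=manip.camera('top')
for c in (p,t):
    for l in('lid_handle','lid_hinge'): print(l,[(np.round(d['at'],1),round(d['confidence'],2)) for d in manip.pinpoint(c,l)[:2]])
print(proj(p,o['position']+[0,0,.0187]))
a=cv2.resize(p['frame'][80:260,40:240],(444,400),interpolation=cv2.INTER_CUBIC);b=cv2.resize(t['frame'][160:290,350:465],(354,400),interpolation=cv2.INTER_CUBIC)
cv2.imwrite('pics/v11.png',cv2.cvtColor(cv2.hconcat([a,b]),cv2.COLOR_RGB2BGR))
```

```text
18.3667 [ 0.5744 -0.2938  0.266 ] 75.88221678080757 0.09305620706672008 [  6.8399  -5.826  -13.4167] [-1.1497 -1.3619 -0.0863]
lid_handle [(array([102.8, 131.6]), 0.6)]
lid_hinge [(array([441. , 222.5]), 0.18)]
lid_handle [(array([432.5, 208.9]), 0.83)]
lid_hinge [(array([417.2, 188.6]), 0.6)]
[ 97.197  130.4525]
```

View pics/v11.png

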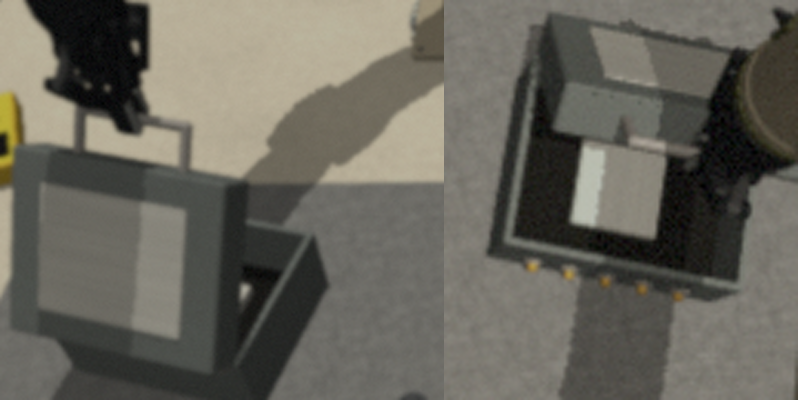

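jog_arm --pt "0.4 0 -1" --pt "9.1 -2.3 4" --pt "19.1 -4.8 9.5" --pt "29.3 -7.3 14.3" --pt "39.8 -9.9 18.6" --pt "50.4 -12.6 22.2" --pt "59.4 -14.8 24.8" --pt "59.4 -14.8 24.8" --pt "59.4 -14.8 24.8" --turn '[0,0,0,0,0,0,0,0,0]'

```text
clock: 19.42
position: [0.6339, -0.3094, 0.2928]
ee_rot: [0.789, 0.614, 0.01, -0.002]
ft_force: [-1.6, -3.9, 4.1]
grip_width: 0.096
```

jog_arm --pt "-4 1 -2" --pt "-9.3 2.3 -4" --pt "-20 5 -7.7" --pt "-30.4 7.6 -11.9" --pt "-40.6 10.1 -16.7" --pt "-50.6 12.6 -22.1" --pt "-60.3 15.1 -28" --pt "-69.7 17.4 -34.4" --pt "-77.8 19.4 -40.5" --pt "-77.8 19.4 -40.5" --pt "-77.8 19.4 -40.5" --turn '[0,0,0,0,0,0,0,0,0,0,0]'

```text
clock: 20.33
position: [0.5556, -0.2889, 0.2533]
ee_rot: [0.789, 0.615, 0.01, -0.002]
ft_force: [-4.5, 3.7, 6.5]
grip_width: 0.092
```

```bash
cat > lid.py <<'E'
from h import *
np.set_printoptions(precision=4,suppress=True)
o=manip.get_obs();q=o['ee_rot'];print(o['clock'],o['position'],2*np.degrees(np.arctan2(q[1],q[0])),o['grip_width'],o['ft_force'],np.abs(o['joint_velocities']).max())
p=manip.camera('scene');t=manip.camera('top')
for c in (p,t): print([(np.round(d['at'],1),round(d['confidence'],2)) for d in manip.pinpoint(c,'lid_handle')[:2]])
# predicted lid-top corners drawn for several angles
def lidpts(th,psi=np.radians(-14),H=np.array([.687,-.322,.09])):
    bx=np.array([np.cos(psi),np.sin(psi),0]);by=np.array([-np.sin(psi),np.cos(psi),0]);bz=np.array([0,0,1.])
    f=lambda x,y,z:H+by*y-bx*(x*np.cos(th)-z*np.sin(th))+bz*(x*np.sin(th)+z*np.cos(th))
    return [f(.18,-.11,.045),f(.18,.11,.045),f(0,.11,.045),f(0,-.11,.045)],[f(.22,-.055,.0225),f(.22,.055,.0225)]
tl=[]
for c,(r0,r1,c0,c1) in ((p,(80,260,40,240)),(t,(160,290,350,465))):
    s=400/(r1-r0);f=cv2.resize(c['frame'][r0:r1,c0:c1],None,fx=s,fy=s,interpolation=cv2.INTER_CUBIC);f=np.ascontiguousarray(f)
    for th,col in ((42,(255,0,0)),(47,(0,255,0)),(52,(0,0,255))):
        A,B=lidpts(np.radians(th))
        for pts,cl in((A,True),(B,False)): cv2.polylines(f,[np.int32([(proj(c,X)-[c0,r0])*s for X in pts])],cl,col,1)
    tl.append(f)
cv2.imwrite('pics/v12.png',cv2.cvtColor(cv2.hconcat(tl),cv2.COLOR_RGB2BGR))
E
python3 lid.py
```

```text
20.3333 [ 0.5556 -0.2889  0.2533] 75.84905060605652 0.0924892129878896 [-4.5066  3.6887  6.5325] 0.025988623943791485
[(array([107.3, 132. ]), 0.93)]
[(array([283.2, 220.3]), 0.61)]
```

View pics/v12.png

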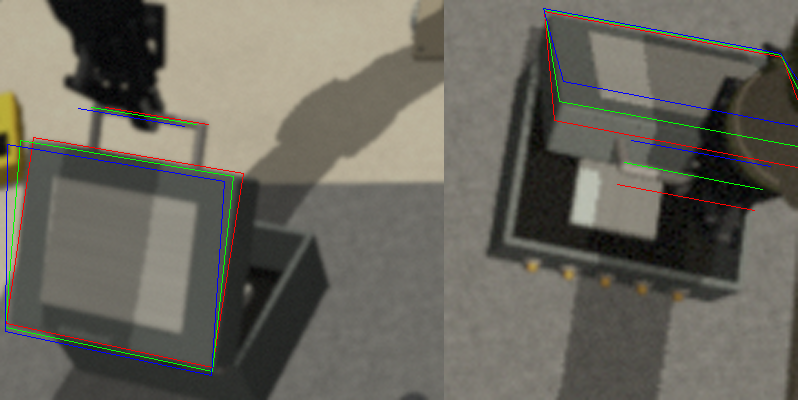

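jog_arm --pt "0 0 0" --pt "0 0 0" --pt "0 0 0" --pt "0 0 0" --pt "0 0 0" --pt "0 0 0" --turn '[0,0,0,0,0,0]'

```text
clock: 21.03
position: [0.5561, -0.289, 0.2538]
ee_rot: [0.789, 0.615, 0.01, -0.002]
ft_force: [-0.1, 0.1, 0.9]
grip_width: 0.094
```

```bash
cat > chk.py <<'E'
from h import *
np.set_printoptions(precision=4,suppress=True)
P={n:manip.camera(n) for n in('top','scene')}
for k,(x,y) in {'round':(.621,.063),'bar':(.634,.235)}.items():
    obs=[]
    for n,p in P.items():
        f=rect(p,.033,x-.03,x+.03,y-.022,y+.022);m=(f.max(-1)<75).astype(np.uint8);m[:, :1]=0
        nn,l,s,c=cv2.connectedComponentsWithStats(m);d=np.linalg.norm(c[1:]-[22,30],axis=1)+99*(s[1:,4]<60);i=1+np.argmin(d)
        W=np.array([x+.03-c[i][1]*1e-3,y+.022-c[i][0]*1e-3,.033]);obs.append((p,proj(p,W)));print(k,n,W,s[i])
    print('  tri',tri(obs))
o=manip.get_obs();print(o['clock'],o['position'],o['ft_force'],np.abs(o['joint_velocities']).max())
E
python3 chk.py
```

```text
round top [0.6202 0.0621 0.033 ] [  9  17  29  29 655]
round scene [0.6215 0.0646 0.033 ] [  7  15  29  29 667]
  tri [0.6204 0.0633 0.0316]
bar top [0.6326 0.2355 0.033 ] [  6  28  33   8 176]
bar scene [0.6337 0.2377 0.033 ] [  4  27  31   7 160]
  tri [0.633  0.2368 0.032 ]
21.1333 [ 0.5561 -0.289   0.2537] [-0.7805 -0.0314  0.9376] 0.001765280559574237
```

```bash
python3 -c "
from workcell import manip
print(manip.hand_in());o=manip.get_obs();print(o['clock'],o['position'],o['ft_force'],o['grip_width'])"
```

```text
the job is handed in; nothing more can be done
None
the job is handed in; nothing more can be done
```

The job is done and handed in at about 21 s on the clock, with the gripper still holding the lid at about 47°.

**Modules:** I set the round-tag brass module in the pass nest and the bar-tag one in the reject nest, tags up. Both touched bottom at the height expected for the pocket floor. My last camera check put the tags at z ≈ 0.032 m (0.033 expected when seated) and 1–2 mm from the pocket centres. I did not touch the turquoise look-alikes, the screwdriver, the attenuator or the bottle.

**Lid:** I raised it to about 70–71°, going by the tool's position, then brought it back. The tool position gives 47.4–47.8°. The lid outline drawn over both camera pictures matched 47°. The wrist force was about 1 N and the joints were practically still.

**What disagreed:**
- The two cameras differ by about 2.5 mm in y; I averaged them.
- The handle's arc came out 3–4 mm off my first hinge estimate. That put up to about 16 N on the wrist during the lift; I corrected it on the way.
- The network's hinge points were mostly wrong and one of its top-view handle points (on the last lid check) was wrong, so I did not use them.

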